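# Bring the valve stem to the top and lock the wheel

### The job

The wheel in the blue stand was left with its brass, red-capped valve stem turned down behind the grey guard. Roll the tyre round with light fingertip strokes on the tread until the stem stands straight above the axle, then push the raised yellow lock arm down by its peg until it lies level and its fork straddles the stem. Never lean on the wheel with more than 30 N, and leave the loose things on the table where they are.

Things in the scene. Friction and masses are not known exactly. Their poses are not given: they have to be found in the camera images.
- stand: blue wheel stand bolted to the table. Origin on the table under the wheel's centre; z up, x from the front (grey guard) to the back, y to the left seen from the front. Base 105 (x) x 215 (y) x 12 mm. Guard plate at x -56..-52, y -75..75, up to z 94 mm. Round backplate, 70 mm radius about the axle, at x 23..27 mm just behind the wheel, so the tyre cannot be pinched
- wheel: wheel on a level axle along the stand's x, 95 mm above the table; turns endlessly either way. Origin at its centre; x = axle, its own z axis points from the axle to the valve stem. Smooth black rubber tyre, mean radius 75, width 40 mm (x -20..20). Drawing the tread's top to the stand's +y turns the wheel's top that way
- tread_top (a point): fixed point on the stand, mean height of the unloaded tread's top: 170 mm above the table. The tyre is out of round: as it turns, its top runs up to 4 mm higher or lower, unmarked where. The axle is sprung: 1 mm down for each 10 N of press (8 mm at most). Turning takes about 2.2 N along the tread: press about 4 to 10 N or the finger slips; feel for it. The wheel stops where it is left
- stem (a point): middle of the valve stem: brass pin with red cap, 10 mm thick, 45 mm from the axle, standing 26 mm out of the wheel's front face parallel to the axle. At the start it is low, behind the guard; at the top it is right above the axle, at stand x -33, y 0, z 140 mm
- lock (a joint): angle (rad) of the yellow lock arm before the wheel: 0 = level, on its stop; about 1.5 = upright, as at the start. Reaches from its pivot to the stand's +y. Stays where left; about 2 to 4 N on the peg moves it. Bar 10 mm thick in x, 115 mm long; level, its upper face is 20 mm above the pivot. Fork 85 mm from the pivot, 13 mm wide inside, flared to catch a stem up to about 10 mm off
- lock_pivot (a point): fixed centre of the lock arm's pivot pin (parallel to the stand's x), at stand x -30, y -85, z 140 mm, on a post 12 x 18 mm at stand x -43, 151 mm tall
- peg (a point): middle of the black push peg on the lock arm: round, 17 mm thick (solid steel core 14 mm), sticking out to the front, stand x -34 to -70 mm. It lies 62 mm along the arm from the pivot and, with the arm level, 14 mm above the pivot's height. Where the fork has to nudge the stem to the middle, it takes up to about 15 N
- oval_tin: open oval tin of odd screws, 101 by 146 by 85 mm, a bystander; origin at the centre of its underside
- glue_black: black glue bottle with a red spout, 54 mm thick, 175 mm tall, a bystander; origin at the centre of its underside
- micrometer: green micrometer lying flat, 47 by 155 by 16 mm, a bystander; origin at the centre of its underside
- wood_block: pine block lying flat, 75 by 145 by 36 mm, a bystander; origin at the centre of its underside

How it is judged:
On the way:
1. the stem is brought to the top (within 9 mm sideways of right above the axle) and the wheel is at rest, while the lock arm is still raised (y of stem in the frame of stand between -0.009 and 0.009 m and z of stem in the frame of stand above 0.13 m and angular speed of wheel below 0.1 rad/s and value of joint lock above 0.8 rad), for 0.2 s.
At the end, for the whole second after the job is handed in: The stem is at the top (within 6 mm sideways of right above the axle), the lock arm lies level (below 0.06 rad) with its fork over the stem, and wheel and arm are at rest (y of stem in the frame of stand between -0.006 and 0.006 m and z of stem in the frame of stand above 0.13 m and angular speed of wheel below 0.1 rad/s and value of joint lock below 0.06 rad and velocity of joint lock between -0.1 and 0.1 rad/s); the robot touches nothing.
It fails at once if the robot presses on the wheel with more than 30 N (contact force between any of the fingers, the arm and wheel above 30 N).
It fails at once if a loose bystander is shifted more than 25 mm (distance of any of oval_tin, glue_black, micrometer, wood_block from where it was at the start of the episode above 0.025 m).
It also fails if it takes over 56 s, if anything falls off the work surface, if the arm or the gripper's body presses on something with over 40 N, if the wrist force passes 120 N, or if a joint passes its speed limit or range.

### The arm

A 6-joint arm with a two-finger parallel gripper is mounted at the origin on the work surface; the furniture and walls round the work are solid. World frame = base frame: x ahead of the robot, y to its left, z up, the work surface at z = 0. Lengths are in m, angles in rad, forces in N, time in s.
With the tool pointing down it reaches from about 0.425 to 0.95 m from the base axis. Payload 3.5 kg.
Tool frame: the origin (TCP) lies on the centre line of the jaws, within the pads' length; the fingertips stand 14 mm ahead of it and the grasp point (between the pads) lies 5 mm behind it (ctrl.finger_overhang is the distance from the TCP to the fingertips, in m); z points along the fingers, y is the line along which they close (so a half turn about z gives the same grasp; the last joint's range is limited). The gripper opens to 85 mm and grips with 20 to 120 N. Pads are 22 mm wide; open, the fingers measure 114 mm over their backs; the gripper's body (76 mm by 85 mm) begins 54 mm behind the grasp point. The pads swing forward as they close: fully open they stand 13 mm farther back than shut.
Start: joints at [-1.496, 0.286, 1.577, -0, 1.279, -0.15], TCP at [0.15, -0.658, 0.245] pointing down, gripper open.
Joint ranges: [-2.77, 2.77], [-0.9, 2.22], [0.21, 2.48], [-1.53, 4.67], [0.24, 2.81], [-2.84, 2.84]. Speed limits (rad/s): [2.79, 2.79, 3.14, 3.14, 3.14, 3.14].

### API

Orientations are given as a unit quaternion [x, y, z, w].
In Python, from plant import ctrl gives the robot as it stands.
- The arm moves only by the tool send_rows, never from a script. Its argument "moves" is text: rows parted by semicolons, each of 7 numbers parted by spaces: the turn, a rotation vector about the tool's x, y, z in units of 360 degrees (1.0 is 360 degrees), then the shift along the tool's x, y, z in units of 20 cm (1.0 is 20 cm), then the gripper's target within -1 to 1 (fully open at 1, half-way at 0, shut at -1). A call has 1 to 12 rows; each row is the pose to reach, as a shift and turn from the pose commanded when the call began, along the tool's axes at that moment, turning the shorter way round; what a row does not reach only later rows make up. A row lasts 1/8 s, in which the tool goes at most 62.5 mm and 10.7 degrees, less where a joint would pass 70% of its speed; a pose out of reach is approached as far as the arm can. A call with a number of a shift or a turn outside -1 to 1 is refused whole. A call with a gripper value outside its range is refused whole. The fingers move at their own pace and stop on an object; "newtons" is the grip in N (left out, the last holds). Time passes only in rows, so rows that repeat a pose let the fingers close. It gives the time, the measured TCP pose, the force, the opening and the grip force at its end, in the units of the state.
- ctrl.get_state(): the state, without advancing time (a new reading comes with each control period).
- ctrl.read_camera(name): name is "side" or "top" or "wrist"; returns a dict with "image" (480x640x3 uint8, red, green, blue), "fovy" (degrees; the focal length in pixels is half the picture's height over the tangent of half this angle, whatever the lens; pixels are square), "cx", "cy" (the principal point, pixels), "extrinsics" (4x4, takes a point from camera to world coordinates). Camera axes: x right, y up, looking along -z (the intrinsics and any distortion apply to the point x, -y, -z); pixel columns grow to the right and rows downward; lengths in m; the calibration is good to about 2 mm. A picture is of the moment at which its call begins. There is no depth.
- ctrl.sign_off(): hands the job in; it is judged then, once.
The state is a dict: "time": time; "qpos": joint angles; "dq": joint speeds; "joint_efforts": joint torques, N m; "eef_pos": TCP position; "tcp_rot": TCP orientation; "contact_force": force on the tool from outside, world axes, zero at the start; "wrist_torque": the same for the moment, N m; "opening": opening from 0.0 (shut) to 1.0 (fully open); "finger_force": force on a finger pad.
Only numpy, scipy, OpenCV 4.12 (cv2) and the standard library are available. Lean on these libraries where they do the work, as an engineer would, in place of code of your own. Each camera call takes 0.05 s, during which the arm holds its last target. There are 200 camera calls.

## Working session

There is one attempt and no reset: what is moved stays moved. The work goes in short steps, Python scripts to look and compute and a tool call to move; the robot and the scene stay as the last step left them, time stands still between calls to the robot, and variables do not carry over. Pictures are saved under pics/ and viewed, at most 10 in all, crops included, and the job is handed in when it is done.

Besides the shell and the picture viewer there is one more tool, called after "Request:" in YAML: its name, and indented under it one key for each argument. send_rows: Moves the arm, as the interface text tells. Its arguments: {"type":"object","properties":{"moves":{"type":"string"},"newtons":{"type":"number"}},"required":["moves"]}

```bash
mkdir -p pics; cat > h.py <<'E'
import numpy as np,cv2
from plant import ctrl
def cam(n,f=None):
    c=ctrl.read_camera(n)
    if f: cv2.imwrite('pics/'+f,c['image'][:,:,::-1])
    return c
def F(c): return 240/np.tan(np.radians(c['fovy'])/2)
def ray(c,u,v):
    f=F(c);E=np.array(c['extrinsics']);d=E[:3,:3]@np.array([(u-c['cx'])/f,-(v-c['cy'])/f,-1]);return E[:3,3],d
def onz(c,u,v,z):
    o,d=ray(c,u,v);return o+d*(z-o[2])/d[2]
def proj(c,p):
    E=np.array(c['extrinsics']);q=E[:3,:3].T@(np.array(p)-E[:3,3]);f=F(c);return c['cx']-f*q[0]/q[2],c['cy']+f*q[1]/q[2]
E
python3 - <<'E'
from h import *
for n in['side','top','wrist']:
    c=cam(n,n+'0.png');print(n,{k:c[k] for k in c if k not in('image',)})
print(ctrl.get_state())
E
```

```text
side {'fovy': 45.61067785497239, 'cx': 320.9582093820189, 'cy': 238.21635826998767, 'extrinsics': array([[ 0.8487216 ,  0.25884343, -0.46116344, -0.31166873],
       [-0.52877375,  0.42915119, -0.73227561, -1.14733322],
       [ 0.00836411,  0.86534926,  0.5010995 ,  0.88834901],
       [ 0.        ,  0.        ,  0.        ,  1.        ]])}
top {'fovy': 50.00194080553361, 'cx': 320.2645839637514, 'cy': 243.49993802762268, 'extrinsics': array([[-0.00320346,  0.99724469, -0.07411319,  0.31673646],
       [-0.99967238, -0.0050757 , -0.02508743, -0.04381564],
       [-0.02539448,  0.07400855,  0.99693423,  1.33685422],
       [ 0.        ,  0.        ,  0.        ,  1.        ]])}
wrist {'fovy': 63.93325782156223, 'cx': 317.9118668096167, 'cy': 240.75652591661327, 'extrinsics': array([[ 0.22349293,  0.93730183,  0.2674251 ,  0.21717458],
       [-0.97470487,  0.21524081,  0.06018149, -0.64149189],
       [-0.00115257, -0.27411068,  0.96169746,  0.37251081],
       [ 0.        ,  0.        ,  0.        ,  1.        ]])}
{'time': 0.15, 'qpos': array([-1.49599168e+00,  2.87014316e-01,  1.57781308e+00,  8.76747075e-06,
        1.27860304e+00, -1.49973937e-01]), 'dq': array([-0.00083928, -0.00423235, -0.00420823,  0.00020816, -0.00103382,
       -0.00040305]), 'joint_efforts': array([ 3.79630037e-04, -4.06608117e+01, -2.93140447e+01, -1.48716285e-04,
        3.94297123e-03,  1.28827313e-05]), 'eef_pos': array([ 0.15046323, -0.65753049,  0.24424511]), 'tcp_rot': array([ 9.93690691e-01,  1.12151530e-01,  3.87217109e-05, -9.18080276e-04]), 'contact_force': array([-0.11104625,  0.24499101, -0.28739222]), 'wrist_torque': array([-0.03145864,  0.02053979, -0.01964143]), 'finger_force': 0.0, 'opening': 0.9985078549400688}
```

View pics/side0.png

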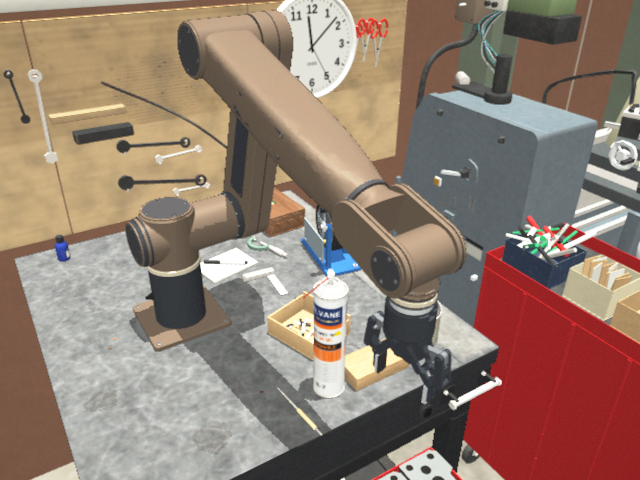

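View pics/top0.png

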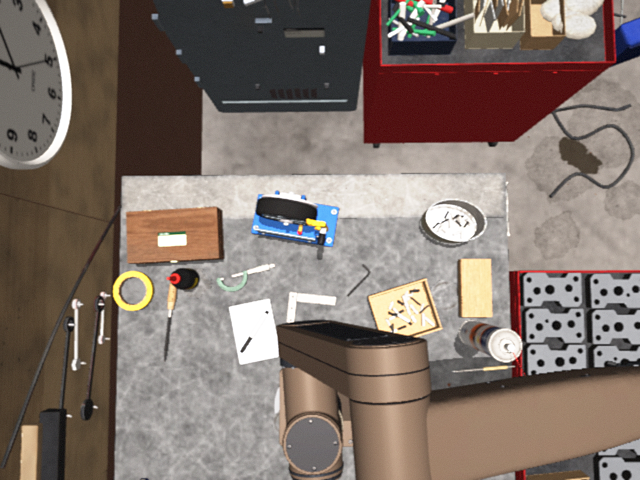

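The side view shows the stand at about (335,240), half hidden by the arm. In the top view the wheel is at about (290,208), the blue base around (295,220) and the peg at about (320,250). I'll zoom in on the stand.

```bash
python3 - <<'E'
from h import *
c=cam('top');im=c['image']
h=cv2.cvtColor(im,cv2.COLOR_RGB2HSV)
m=cv2.inRange(h,(100,120,60),(125,255,255));m[:170]=0;m[280:]=0;m[:,:220]=0;m[:,370:]=0
p=np.argwhere(m)[:,::-1]
r=cv2.minAreaRect(p.astype(np.float32));b=cv2.boxPoints(r)
print(r);
for u,v in b: print(u,v,onz(c,u,v,.012)[:2])
cv2.imwrite('pics/z1.png',cv2.resize(im[170:280,230:360][:,:,::-1],None,fx=5.5,fy=5.5,interpolation=cv2.INTER_CUBIC))
E
```

```text
((295.289794921875, 216.9924774169922), (82.50415802001953, 45.970394134521484), 9.819300651550293)
250.72212 232.60577 [0.44449624 0.16996323]
258.56195 187.3088 [0.56318246 0.15022613]
339.85748 201.37918 [ 0.5245894  -0.06169487]
332.01764 246.67615 [ 0.4068578  -0.04077602]
```

View pics/z1.png

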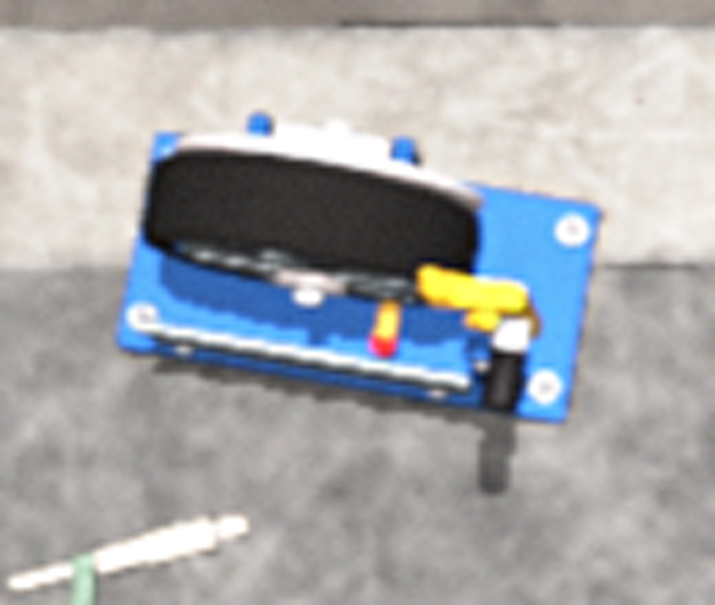

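The crop shows the base corners at crop px (155,135), (118,347), (565,420) and (602,205). The red cap is at (383,345), right of the axle and low. The peg is at about (503,375), its arm upright.

```bash
cat >> h.py <<'E'
def T(s): 
    S=np.load('stand.npy');return np.r_[S[0]+np.array([[np.cos(S[2]),-np.sin(S[2])],[np.sin(S[2]),np.cos(S[2])]])@np.array(s[:2])-[0,S[1]*0],s[2]] if 0 else np.r_[S[:2]+np.array([[np.cos(S[2]),-np.sin(S[2])],[np.sin(S[2]),np.cos(S[2])]])@np.array(s[:2]),s[2]]
E
sed -i '/^def T/,$d' h.py; cat >> h.py <<'E'
def T(s):
    x,y,a=np.load('stand.npy');c,k=np.cos(a),np.sin(a);return np.array([x+c*s[0]-k*s[1],y+k*s[0]+c*s[1],s[2]])
E
python3 - <<'E'
from h import *
c=cam('top')
cr=np.array([(155,135),(118,347),(565,420),(602,205)])/5.5+[230,170]-.4
P=np.array([onz(c,u,v,.012)[:2] for u,v in cr])
S=np.array([(.0525,.1075),(-.0525,.1075),(-.0525,-.1075),(.0525,-.1075)])
pm,sm=P.mean(0),S.mean(0)
H=(S-sm).T@(P-pm);a=np.arctan2(H[0,1]-H[1,0],H[0,0]+H[1,1])
np.save('stand.npy',[*pm,a]);print(pm,a)
print(P-np.array([T([*s,0])[:2] for s in S]))
# edges lengths
print([np.linalg.norm(P[i]-P[i-1]) for i in range(4)])
def cropp(s): u,v=proj(c,T(s)); return ((u+.4-230)*5.5,(v+.4-170)*5.5)
for n,s in dict(guardL=(-.054,.075,.094),guardR=(-.054,-.075,.094),top=(0,0,.17),piv=(-.03,-.085,.14),bp=(.025,.07,.095)).items(): print(n,cropp(s))
# stem: angle th from up toward -y
for th in np.radians(range(90,180,10)): print(int(np.degrees(th)+.5),cropp((-.046,-.045*np.sin(th),.095+.045*np.cos(th))))
for th in (1.4,1.5,1.6):
  u=np.array([np.cos(th),np.sin(th)]);n=np.array([-np.sin(th),np.cos(th)]);q=u*.062+n*.014
  print(th,cropp((-.07,-.085+q[0],.14+q[1])),q)
for n in['tread','pivot']:pass
print(T((0,0,.17)),T((-.06,-.085,.14)))
# loose things
h=cv2.cvtColor(c['image'],cv2.COLOR_RGB2HSV)
E
```

```text
[0.47709084 0.05503756] -0.1663959166656395
[[-0.00150405 -0.00019183]
 [ 0.00114836 -0.00065253]
 [ 0.00118528  0.00069854]
 [-0.00082959  0.00014583]]
[np.float64(0.21455616358459345), np.float64(0.10230791604003873), np.float64(0.21366155906361528), np.float64(0.10310825067171907)]
guardL (np.float64(158.4660811495431), np.float64(347.03598095826567))
guardR (np.float64(492.83545344263996), np.float64(401.31101868226295))
top (np.float64(331.1147534579568), np.float64(230.8551646972586))
piv (np.float64(522.268898206139), np.float64(341.26031093431516))
bp (np.float64(199.57167742446643), np.float64(173.72821100492638))
90 (np.float64(428.58794422694496), np.float64(372.3772856124282))
100 (np.float64(427.95107385804494), np.float64(373.64648243377457))
110 (np.float64(424.3212877209736), np.float64(374.37257509224094))
120 (np.float64(417.85870022755057), np.float64(374.5438984062533))
130 (np.float64(408.79759216048126), np.float64(374.1648039628429))
140 (np.float64(397.43525471388114), np.float64(373.25445135225334))
150 (np.float64(384.1208538556599), np.float64(371.8454050577219))
160 (np.float64(369.24476818230653), np.float64(369.9821524023186))
170 (np.float64(353.22862892566434), np.float64(367.7196222816114))
1.4 (np.float64(511.44972661446315), np.float64(425.15149316731504)) [-0.00325833  0.06347742]
1.5 (np.float64(527.0136296339333), np.float64(427.7845654789024)) [-0.00957922  0.06283501]
1.6 (np.float64(542.346866435087), np.float64(430.4799638560873)) [-0.0158044   0.06156477]
[0.47709084 0.05503756 0.17      ] [ 0.40384108 -0.01885068  0.14      ]
```

Request:
send_rows:
  moves: "0 0 0 0 0 -0.3 -1;0 0 0 0 0 -0.6 -1;0 0 0 0.05 -0.05 -0.75 -1;0 0 0 0.25 -0.25 -0.75 -1;0 0 0 0.45 -0.45 -0.75 -1;0 0 0 0.65 -0.65 -0.75 -1;0 0 0 0.76 -0.74 -0.75 -1"
  newtons: 40

```text
time: 1.12
eef_pos: [0.2669, -0.4775, 0.3958]
tcp_rot: [0.994, 0.113, 0.0, 0.0]
contact_force: [1.2, -0.6, 0.9]
opening: -0.002
finger_force: 0.0
```

Request:
send_rows:
  moves: "0 0 0 0.2 -0.2 0 -1;0 0 0 0.4 -0.4 0 -1;0 0 0 0.6 -0.6 0 -1;0 0 0 0.76 -0.75 0 -1"

```text
time: 1.62
eef_pos: [0.3811, -0.2977, 0.3955]
tcp_rot: [0.994, 0.113, 0.0, 0.0]
contact_force: [1.7, 0.2, 1.0]
opening: 0.005
finger_force: 0.0
```

Request:
send_rows:
  moves: "0 0 0 0.14 -0.26 0 -1;0 0 0 0.28 -0.54 0 -1;0 0 0 0.43 -0.81 0 -1"

```text
time: 2.0
eef_pos: [0.4282, -0.1207, 0.3954]
tcp_rot: [0.994, 0.112, 0.0, 0.0]
contact_force: [1.1, 0.1, -0.2]
opening: -0.0
finger_force: 0.0
```

Request:
send_rows:
  moves: "0 0 0 0.14 -0.26 0 -1;0 0 0 0.28 -0.54 0 -1;0 0 0 0.43 -0.81 0 -1;0 0 0 0.43 -0.81 0 -1"

```text
time: 2.5
eef_pos: [0.4759, 0.0583, 0.3951]
tcp_rot: [0.993, 0.116, -0.0, -0.0]
contact_force: [-1.1, -0.7, -0.7]
opening: -0.0
finger_force: 0.0
```

Request:
send_rows:
  moves: "0 0 -0.028 0 0 0 -1;0 0 -0.056 0 0 0 -1;0 0 -0.084 0 0 0 -1;0 0 -0.112 0 0 0 -1;0 0 -0.14 0 0 0 -1;0 0 -0.168 0 0 0 -1;0 0 -0.196 0 0 0 -1;0 0 -0.219 0 0 0 -1"

```text
time: 3.5
eef_pos: [0.4757, 0.0533, 0.3953]
tcp_rot: [0.695, 0.719, -0.0, 0.0]
contact_force: [0.1, -0.1, -0.8]
opening: 0.001
finger_force: 0.0
```

Request:
send_rows:
  moves: "0 0 -0.028 0 0 0 -1;0 0 -0.056 0 0 0 -1;0 0 -0.084 0 0 0 -1;0 0 -0.112 0 0 0 -1;0 0 -0.14 0 0 0 -1;0 0 -0.168 0 0 0.1 -1;0 0 -0.196 0 0 0.2 -1;0 0 -0.219 0 0 0.2 -1;0 0 -0.219 0 0 0.2 -1"

```text
time: 4.62
eef_pos: [0.4757, 0.0535, 0.3551]
tcp_rot: [0.084, 0.996, -0.0, -0.0]
contact_force: [0.2, 0.2, 0.4]
opening: 0.001
finger_force: 0.0
```

```bash
python3 - <<'E'
from h import *
c=cam('wrist','w1.png');s=cam('side','s1.png')
print(c['extrinsics'][:3])
st=ctrl.get_state();print(st['eef_pos'],st['tcp_rot'],st['qpos'])
for n,p in dict(guardL=(-.054,.075,.094),guardR=(-.054,-.075,.094),top=(0,0,.17),piv=(-.03,-.085,.14),fl=(-.0525,.1075,.012),fr=(-.0525,-.1075,.012)).items(): print(n,*[np.round(proj(k,T(p)),1) for k in(c,s)])
E
```

```text
[[ 0.16647942 -0.94838441 -0.26991039  0.40609683]
 [ 0.98604397  0.15973911  0.04691168  0.06589875]
 [-0.00137506 -0.27395334  0.961742    0.48356131]]
[0.47594129 0.05379624 0.35571575] [ 8.39428471e-02  9.96470501e-01 -9.60676814e-05  3.61354918e-04] [-9.96051272e-02 -2.25479194e-01  1.90230178e+00 -1.81900210e-04
  1.46404446e+00 -1.50229864e+00]
guardL [395.6 149.9] [303.5 218.6]
guardR [243.6 150. ] [323.  242.6]
top [319.8 220.6] [330.8 203.2]
piv [224.1 180.2] [332.8 228.1]
fl [409.5 148. ] [300.4 237.5]
fr [229.3 148.1] [327.7 273.6]
```

View pics/w1.png

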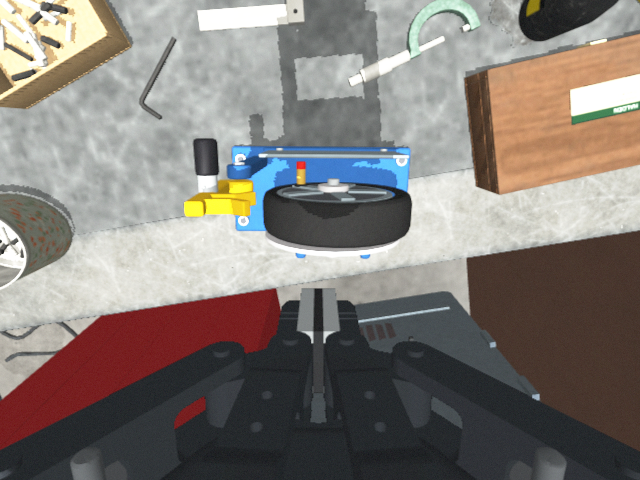

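The wrist view shows base corners at (232,148) and (410,147), the tyre spanning columns 264–412 and the hub at (333,182). The cap is at (301,166), the guard line at row 155 and the peg at (205,157). The base isn't centred under the wheel, so I'll refit the origin from the guard and tyre.

```bash
python3 - <<'E'
from h import *
c=cam('wrist');im=c['image'];g=cv2.cvtColor(im,cv2.COLOR_RGB2GRAY)
for r in (205,212,220):
  d=np.where(g[r,240:430]<70)[0]+240;print(r,d.min(),d.max())
x,y,a=np.load('stand.npy')
R=np.array([[np.cos(a),np.sin(a)],[-np.sin(a),np.cos(a)]])
for u in(263.5,412.5): print('tyre',R@(onz(c,u,208,.095)[:2]-[x,y]))
h=cv2.cvtColor(im,cv2.COLOR_RGB2HSV)
m=cv2.inRange(h,(0,0,110),(180,90,255))
for r in(153,155,157):
  d=np.where(m[r,236:425])[0]+236;print(r,d.min(),d.max(),len(d))
red=(cv2.inRange(h,(0,150,120),(8,255,255))|cv2.inRange(h,(172,150,120),(180,255,255)));red[:150]=0;red[185:]=0;red[:,:280]=0;red[:,350:]=0
p=np.argwhere(red);print('cap',p.mean(0)[::-1],len(p))
cv2.imwrite('pics/z2.png',cv2.resize(im[125:265,180:425][:,:,::-1],None,fx=3.2,fy=3.2,interpolation=cv2.INTER_CUBIC))
E
```

```text
205 263 410
212 264 409
220 264 409
tyre [ 0.00448115 -0.05717398]
tyre [0.00460753 0.0958673 ]
153 237 424 153
155 236 424 175
157 236 424 108
cap [300.10769231 164.23076923] 65
```

View pics/z2.png

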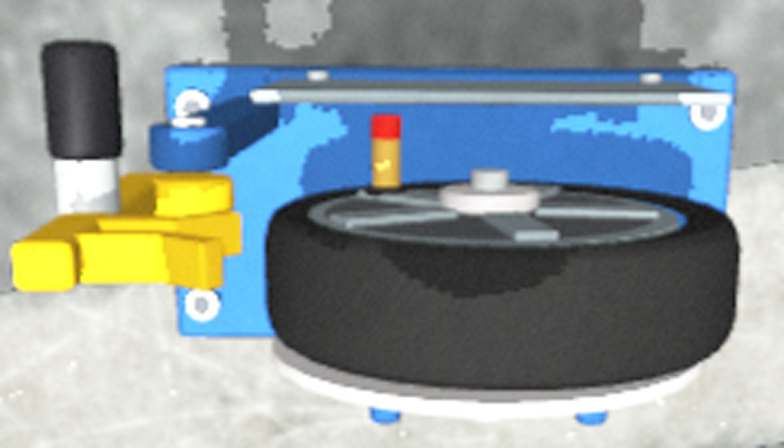

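```bash
python3 - <<'E'
from h import *
c=cam('wrist');t=cam('top')
x,y,a=np.load('stand.npy')
R=np.array([[np.cos(a),np.sin(a)],[-np.sin(a),np.cos(a)]])
W=lambda p:(180+p[0]/3.2-.3,125+p[1]/3.2-.3)
Z=lambda p:(230+p[0]/5.5-.4,170+p[1]/5.5-.4)
for n,w,k,z in [('hub',(490,172),(308,297),.1),('gL',(730,99),(145,328),.094),('gR',(252,98),(468,384),.094),('cap',(386,126),(383,345),.06),('bFL',(735,70),(118,345),.012),('bFR',(167,67),(565,418),.012),('bBR',(182,335),(602,206),.012)]:
  print(n,R@(onz(c,*W(w),z)[:2]-[x,y]),R@(onz(t,*Z(k),z)[:2]-[x,y]))
cv2.imwrite('pics/z3.png',cv2.resize(t['image'][175:260,245:345][:,:,::-1],None,fx=7,fy=7,interpolation=cv2.INTER_CUBIC))
E
```

```text
hub [-0.02617145  0.01372361] [-0.02204671  0.01261451]
gL [-0.04793723  0.08812288] [-0.04661774  0.08235497]
gR [-0.04829046 -0.06008627] [-0.04820747 -0.06294587]
cap [-0.03694269 -0.02021031] [-0.0343231  -0.02029007]
bFL [-0.05350604  0.10796769] [-0.05032573  0.10721002]
bFR [-0.05466954 -0.10378444] [-0.05051866 -0.10646363]
bBR [ 0.0483721  -0.10423047] [ 0.05118849 -0.10756955]
```

View pics/s1.png

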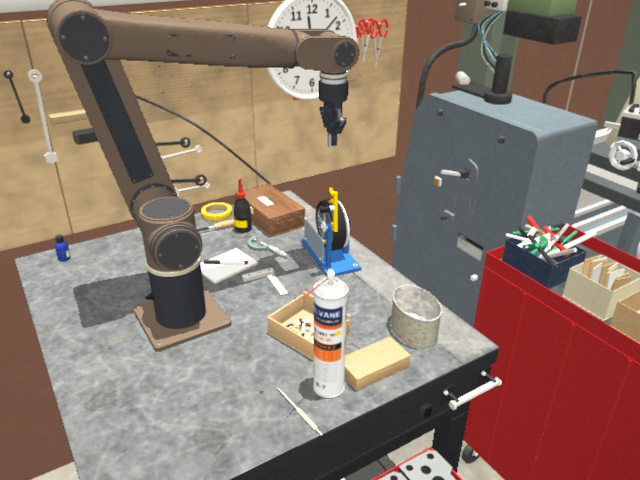

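The side view shows the stand clear at about (330,245) with the lock arm upright. I'll take the wheel centre as offset (6,13) mm from the base centre. The cap then sits about 132° from the top on the -y side, so it needs about 173 mm of tread draw toward +y.

```bash
cat >> h.py <<'E'
def S(p):
    x,y,a=np.load('stand.npy');c,k=np.cos(a),np.sin(a);d=np.array(p)-[x,y,0];return np.array([c*d[0]+k*d[1],-k*d[0]+c*d[1],d[2]])
def cap(im=None):
    "stem cap in the wrist picture -> stand y,z on plane x=-.044 (cap middle)"
    c=cam('wrist');h=cv2.cvtColor(c['image'],cv2.COLOR_RGB2HSV)
    m=cv2.inRange(h,(0,150,110),(8,255,255))|cv2.inRange(h,(172,150,110),(180,255,255))
    n,l,s,ce=cv2.connectedComponentsWithStats(m);o=[]
    for i in range(1,n):
        if s[i,4]<20: continue
        O,d=ray(c,*ce[i]);A=S(O);B=S(O+d)-A;q=A+B*(-.044-A[0])/B[0];o.append((ce[i].round(1),s[i,4],q.round(4)))
    return [k for k in o if abs(np.hypot(k[2][1],k[2][2]-.095)-.045)<.02]
def st():
    s=ctrl.get_state();print(s['time'],'tcp stand',S(s['eef_pos']).round(4),'F',s['contact_force'].round(2))
E
python3 - <<'E'
from h import *
x,y,a=np.load('stand.npy');o=T((.006,.013,0));np.save('stand.npy',[o[0],o[1],a])
st();print(cap())
E
```

```text
4.875 tcp stand [-0.007  -0.014   0.3557] F [-0.1   0.17 -0.03]
[(array([300. , 164.2]), np.int32(64), array([-0.044 , -0.0328,  0.0736]))]
```

Request:
send_rows:
  moves: "0 0 0 -0.025 -0.03 0.25 -1;0 0 0 -0.025 -0.03 0.5 -1;0 0 0 -0.025 -0.03 0.7 -1;0 0 0 -0.025 -0.03 0.78 -1;0 0 0 -0.025 -0.03 0.78 -1"

```text
time: 5.55
eef_pos: [0.4796, 0.0478, 0.199]
tcp_rot: [0.082, 0.997, 0.0, -0.001]
contact_force: [-0.1, -0.1, 0.2]
opening: -0.005
finger_force: 0.0
```

Request:
send_rows:
  moves: "0 0 0 0 0 0.015 -1;0 0 0 0 0 0.03 -1;0 0 0 0 0 0.04 -1;0 0 0 0 0 0.04 -1"

```text
time: 6.05
eef_pos: [0.4798, 0.0477, 0.1915]
tcp_rot: [0.082, 0.997, -0.0, 0.0]
contact_force: [0.6, -0.4, 0.3]
opening: -0.001
finger_force: 0.0
```

Request:
send_rows:
  moves: "0 0 0 0 0 0.015 -1;0 0 0 0 0 0.025 -1;0 0 0 0 0 0.025 -1"

```text
time: 6.42
eef_pos: [0.4796, 0.0477, 0.186]
tcp_rot: [0.082, 0.997, 0.0, -0.0]
contact_force: [-0.4, -0.4, -0.7]
opening: -0.001
finger_force: 0.0
```

Request:
send_rows:
  moves: "0 0 0 0 0 0.005 -1;0 0 0 0 0 0.01 -1;0 0 0 0 0 0.01 -1"

```text
time: 6.8
eef_pos: [0.4798, 0.0477, 0.1842]
tcp_rot: [0.082, 0.997, 0.0, -0.0]
contact_force: [0.5, 0.4, -0.3]
opening: -0.001
finger_force: 0.0
```

Request:
send_rows:
  moves: "0 0 0 0 0 0.005 -1;0 0 0 0 0 0.01 -1;0 0 0 0 0 0.01 -1"

```text
time: 7.18
eef_pos: [0.4797, 0.0477, 0.1822]
tcp_rot: [0.082, 0.997, -0.0, -0.0]
contact_force: [0.5, -0.4, 0.3]
opening: 0.003
finger_force: 0.0
```

Request:
send_rows:
  moves: "0 0 0 0 0 0.005 -1;0 0 0 0 0 0.007 -1;0 0 0 0 0 0.007 -1"

```text
time: 7.55
eef_pos: [0.4799, 0.0477, 0.1811]
tcp_rot: [0.082, 0.997, 0.0, 0.0]
contact_force: [-0.3, 0.6, 0.0]
opening: -0.0
finger_force: 0.4
```

Request:
send_rows:
  moves: "0 0 0 0 0 0.005 -1;0 0 0 0 0 0.007 -1;0 0 0 0 0 0.007 -1"

```text
time: 7.92
eef_pos: [0.48, 0.0477, 0.1805]
tcp_rot: [0.082, 0.997, 0.0, 0.0]
contact_force: [-1.7, 0.3, 5.3]
opening: 0.004
finger_force: 2.6
```

Request:
send_rows:
  moves: "0 0 0 0 0.02 0 -1;0 0 0 0 0.04 -0.001 -1;0 0 0 0 0.06 -0.002 -1"

```text
time: 8.3
eef_pos: [0.482, 0.059, 0.1814]
tcp_rot: [0.082, 0.997, -0.001, 0.0]
contact_force: [-3.5, -2.1, 7.9]
opening: -0.001
finger_force: 3.9
```

Request:
send_rows:
  moves: "0 0 0 0 0.02 0 -1;0 0 0 0 0.04 0 -1;0 0 0 0 0.06 0 -1"

```text
time: 8.68
eef_pos: [0.4841, 0.0711, 0.1813]
tcp_rot: [0.082, 0.997, -0.001, 0.0]
contact_force: [-1.7, -1.8, 6.4]
opening: -0.002
finger_force: 3.3
```

```bash
python3 - <<'E'
from h import *
st();print(cap())
E
```

```text
8.675 tcp stand [-0.0017  0.004   0.1813] F [-1.66 -1.78  6.4 ]
[(array([244.5, 181. ]), np.int32(205), array([-0.044 , -0.0391,  0.0829]))]
```

Request:
send_rows:
  moves: "0 0 0 0 0.02 0 -1;0 0 0 0 0.04 0 -1;0 0 0 0 0.06 0 -1"

```text
time: 9.1
eef_pos: [0.4862, 0.0829, 0.1807]
tcp_rot: [0.082, 0.997, -0.001, 0.001]
contact_force: [-0.2, -1.4, 4.1]
opening: -0.001
finger_force: 1.8
```

Request:
send_rows:
  moves: "0 0 0 0 0.02 0 -1;0 0 0 0 0.04 0.001 -1;0 0 0 0 0.06 0.003 -1"

```text
time: 9.48
eef_pos: [0.4874, 0.0955, 0.1788]
tcp_rot: [0.082, 0.997, 0.0, -0.0]
contact_force: [-0.1, -0.2, 0.5]
opening: -0.0
finger_force: 0.2
```

Request:
send_rows:
  moves: "0 0 0 0 0 -0.05 -1;0 0 0 0 -0.12 -0.05 -1;0 0 0 0 -0.245 -0.05 -1;0 0 0 0 -0.245 -0.025 -1;0 0 0 0 -0.245 -0.011 -1;0 0 0 0 -0.245 -0.011 -1"

```text
time: 10.22
eef_pos: [0.4794, 0.0474, 0.1811]
tcp_rot: [0.082, 0.997, 0.0, -0.001]
contact_force: [-0.6, 0.5, 0.5]
opening: 0.002
finger_force: 0.0
```

Request:
send_rows:
  moves: "0 0 0 0 0 0.003 -1;0 0 0 0 0 0.006 -1;0 0 0 0 0 0.006 -1"

```text
time: 10.6
eef_pos: [0.4797, 0.0469, 0.1803]
tcp_rot: [0.082, 0.997, 0.0, -0.0]
contact_force: [-0.6, -0.1, -0.1]
opening: 0.0
finger_force: 0.0
```

```bash
python3 - <<'E'
from h import *
st();print(cap())
E
```

```text
10.6 tcp stand [-0.0021 -0.0206  0.1803] F [-0.57 -0.07 -0.15]
[(array([277.5, 184.5]), np.int32(224), array([-0.044, -0.043,  0.093]))]
```

Request:
send_rows:
  moves: "0 0 0 0 0 0.004 -1;0 0 0 0 0 0.007 -1;0 0 0 0 0 0.007 -1"

```text
time: 11.02
eef_pos: [0.4797, 0.0467, 0.1791]
tcp_rot: [0.082, 0.997, 0.0, 0.0]
contact_force: [-0.9, -0.6, 1.5]
opening: 0.0
finger_force: 0.6
```

Request:
send_rows:
  moves: "0 0 0 0 0 0.003 -1;0 0 0 0 0.02 0.003 -1;0 0 0 0 0.04 0.003 -1;0 0 0 0 0.06 0.002 -1"

```text
time: 11.52
eef_pos: [0.4819, 0.0582, 0.1798]
tcp_rot: [0.082, 0.997, -0.001, 0.0]
contact_force: [-3.3, -1.6, 6.9]
opening: -0.002
finger_force: 3.6
```

Request:
send_rows:
  moves: "0 0 0 0 0.02 0 -1;0 0 0 0 0.04 0 -1;0 0 0 0 0.06 0.0005 -1"

```text
time: 11.9
eef_pos: [0.484, 0.0703, 0.1798]
tcp_rot: [0.082, 0.997, -0.001, 0.0]
contact_force: [-2.4, -1.1, 7.2]
opening: -0.003
finger_force: 3.5
```

Request:
send_rows:
  moves: "0 0 0 0 0.02 0 -1;0 0 0 0 0.04 0 -1;0 0 0 0 0.06 0 -1"

```text
time: 12.28
eef_pos: [0.4861, 0.0822, 0.1794]
tcp_rot: [0.082, 0.997, -0.0, 0.001]
contact_force: [-1.7, -1.5, 3.9]
opening: -0.004
finger_force: 2.0
```

Request:
send_rows:
  moves: "0 0 0 0 0.02 0.001 -1;0 0 0 0 0.04 0.003 -1;0 0 0 0 0.06 0.007 -1"

```text
time: 12.65
eef_pos: [0.4876, 0.0944, 0.1769]
tcp_rot: [0.082, 0.997, 0.0, 0.0]
contact_force: [0.5, -1.9, 2.5]
opening: -0.001
finger_force: 1.3
```

```bash
python3 - <<'E'
from h import *
st();print(cap())
E
```

```text
12.65 tcp stand [-0.0021  0.0275  0.1769] F [ 0.52 -1.91  2.54]
[(array([183. , 192.2]), np.int32(326), array([-0.044 , -0.0379,  0.1186]))]
```

Request:
send_rows:
  moves: "0 0 0 0 0 -0.06 -1;0 0 0 0 -0.12 -0.06 -1;0 0 0 0 -0.245 -0.06 -1;0 0 0 0 -0.245 -0.03 -1;0 0 0 0 -0.245 -0.012 -1;0 0 0 0 -0.245 -0.012 -1"

```text
time: 13.45
eef_pos: [0.4792, 0.0464, 0.1789]
tcp_rot: [0.082, 0.997, 0.0, -0.001]
contact_force: [1.1, -0.2, -0.5]
opening: 0.0
finger_force: 0.0
```

Request:
send_rows:
  moves: "0 0 0 0 0 0.003 -1;0 0 0 0 0 0.006 -1;0 0 0 0 0 0.006 -1"

```text
time: 13.82
eef_pos: [0.4796, 0.046, 0.1785]
tcp_rot: [0.082, 0.997, 0.0, 0.0]
contact_force: [-0.2, 0.7, 0.3]
opening: -0.002
finger_force: 0.3
```

Just touching; press a little and stroke.

Request:
send_rows:
  moves: "0 0 0 0 0 0.004 -1;0 0 0 0 0.02 0.004 -1;0 0 0 0 0.04 0.003 -1;0 0 0 0 0.06 0.002 -1"

```text
time: 14.32
eef_pos: [0.4817, 0.0571, 0.1791]
tcp_rot: [0.082, 0.997, -0.001, 0.0]
contact_force: [-3.6, -1.8, 6.4]
opening: 0.001
finger_force: 3.6
```

Request:
send_rows:
  moves: "0 0 0 0 0.02 0 -1;0 0 0 0 0.04 0 -1;0 0 0 0 0.06 0 -1"

```text
time: 14.7
eef_pos: [0.4839, 0.0691, 0.1793]
tcp_rot: [0.082, 0.997, -0.001, 0.0]
contact_force: [-3.0, -2.0, 7.7]
opening: 0.001
finger_force: 3.7
```

Request:
send_rows:
  moves: "0 0 0 0 0.02 0 -1;0 0 0 0 0.04 0 -1;0 0 0 0 0.06 0 -1"

```text
time: 15.08
eef_pos: [0.486, 0.0811, 0.1791]
tcp_rot: [0.082, 0.997, -0.001, 0.001]
contact_force: [-2.2, -2.0, 5.1]
opening: -0.001
finger_force: 2.4
```

Request:
send_rows:
  moves: "0 0 0 0 0.02 0 -1;0 0 0 0 0.04 0.002 -1;0 0 0 0 0.06 0.005 -1"

```text
time: 15.45
eef_pos: [0.4877, 0.0934, 0.1769]
tcp_rot: [0.082, 0.997, 0.0, 0.0]
contact_force: [-0.3, -0.6, 3.1]
opening: -0.0
finger_force: 1.1
```

```bash
python3 - <<'E'
from h import *
st();print(cap())
E
```

```text
15.45 tcp stand [-0.0019  0.0265  0.1769] F [-0.35 -0.58  3.08]
[(array([211.8, 199.2]), np.int32(406), array([-0.044 , -0.0194,  0.1392]))]
```

Request:
send_rows:
  moves: "0 0 0 0 0 -0.06 -1;0 0 0 0 -0.11 -0.06 -1;0 0 0 0 -0.215 -0.06 -1;0 0 0 0 -0.215 -0.03 -1;0 0 0 0 -0.215 -0.016 -1;0 0 0 0 -0.215 -0.016 -1"

```text
time: 16.25
eef_pos: [0.4801, 0.0511, 0.18]
tcp_rot: [0.082, 0.997, -0.0, -0.0]
contact_force: [-0.3, -0.7, 1.3]
opening: -0.0
finger_force: 0.4
```

Request:
send_rows:
  moves: "0 0 0 0 0 0.003 -1;0 0 0 0 0 0.005 -1;0 0 0 0 0 0.005 -1"

```text
time: 16.62
eef_pos: [0.4803, 0.0511, 0.1794]
tcp_rot: [0.082, 0.997, 0.0, -0.0]
contact_force: [-2.0, 0.0, 4.5]
opening: 0.001
finger_force: 2.1
```

Request:
send_rows:
  moves: "0 0 0 0 0.02 0 -1;0 0 0 0 0.04 -0.001 -1;0 0 0 0 0.06 -0.001 -1"

```text
time: 17.0
eef_pos: [0.4823, 0.0621, 0.18]
tcp_rot: [0.082, 0.997, -0.001, -0.0]
contact_force: [-3.6, -1.9, 7.2]
opening: 0.003
finger_force: 3.6
```

Request:
send_rows:
  moves: "0 0 0 0 0.02 -0.001 -1;0 0 0 0 0.04 -0.001 -1;0 0 0 0 0.055 -0.001 -1"

```text
time: 17.38
eef_pos: [0.4842, 0.0731, 0.1803]
tcp_rot: [0.082, 0.997, -0.001, 0.0]
contact_force: [-3.3, -1.4, 7.3]
opening: -0.001
finger_force: 3.3
```

```bash
python3 - <<'E'
from h import *
st();print(cap());cam('wrist','w3.png')
E
```

```text
17.375 tcp stand [-0.0019  0.0059  0.1803] F [-3.3  -1.4   7.27]
[(array([286.1, 200.1]), np.int32(405), array([-0.044 , -0.0075,  0.1447]))]
```

View pics/w3.png

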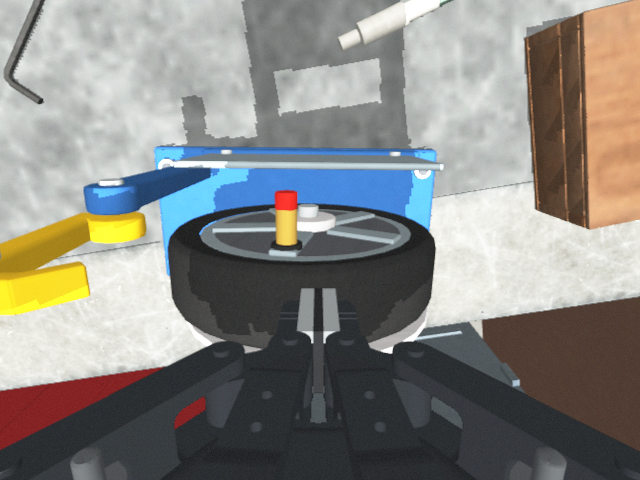

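The wrist view shows the cap at (286,200), the hub end at about (310,210) and the arm still raised at left. The stem is 7–9 mm short of the top, so I need about 13 mm more tread.

Request:
send_rows:
  moves: "0 0 0 0 0.02 0 -1;0 0 0 0 0.04 0 -1;0 0 0 0 0.065 0 -1;0 0 0 0 0.065 0 -1"

```text
time: 17.98
eef_pos: [0.4868, 0.0866, 0.1794]
tcp_rot: [0.082, 0.997, 0.0, 0.001]
contact_force: [0.3, 0.9, 2.0]
opening: 0.002
finger_force: 1.1
```

```bash
python3 - <<'E'
from h import *
st();print(cap())
c=cam('wrist');print(c['extrinsics'][:3,3])
# whitish hub end
g=c['image'][195:225,290:330];h=cv2.cvtColor(g,cv2.COLOR_RGB2HSV)
m=cv2.inRange(h,(0,0,170),(180,60,255));p=np.argwhere(m[5:20]);print(p.mean(0)[::-1]+[290,200],len(p))
cv2.imwrite('pics/z4.png',cv2.resize(c['image'][140:300,150:450][:,:,::-1],None,fx=2.6,fy=2.6,interpolation=cv2.INTER_CUBIC))
E
```

```text
17.975 tcp stand [-0.0017  0.0198  0.1794] F [0.3  0.86 1.96]
[(array([268. , 200.3]), np.int32(433), array([-0.044 , -0.0011,  0.146 ]))]
[0.41685007 0.09863099 0.30776965]
[294.89090909 211.45454545] 55
```

View pics/z4.png

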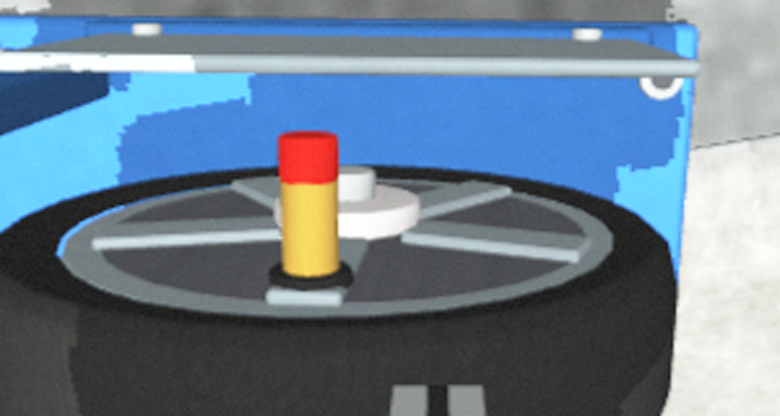

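The zoom shows the stem nearly above the axle, with the cap at about z4 (308,158) and the hub at about (352,185). It is roughly 3 mm short, which is inside the fork's catch. Lift off and go to the peg.

Request:
send_rows:
  moves: "0 0 0 0 0 -0.1 -1;0 0 0 0 0 -0.35 -1;0 0 0 0 0 -0.6 -1;0 0 0 0.1 -0.25 -0.6 -1;0 0 0 0.2 -0.5 -0.6 -1;0 0 0 0.24 -0.75 -0.6 -1;0 0 0 0.24 -0.75 -0.6 -1"

```text
time: 18.95
eef_pos: [0.4131, -0.0562, 0.2987]
tcp_rot: [0.085, 0.996, -0.0, -0.0]
contact_force: [0.3, 0.5, 0.4]
opening: 0.001
finger_force: 0.0
```

```bash
python3 - <<'E'
from h import *
st();print(ctrl.get_state()['qpos'].round(3));print(cap())
t=cam('top');c=cam('wrist','w5.png')
for th in(1.4,1.5,1.57):
  f=th+.2221;print(th,[ [np.round(proj(k,T((xx,-.085+.0636*np.cos(f),.14+.0636*np.sin(f)))),1) for xx in(-.045,-.07)] for k in(t,c)])
E
```

```text
18.95 tcp stand [-0.0506 -0.1333  0.2987] F [0.29 0.51 0.44]
[-0.379 -0.358  2.106 -0.     1.394 -1.78 ]
[(array([488.4, 236.1]), np.int32(154), array([-0.044 , -0.003 ,  0.1441]))]
1.4 [[array([319.1, 232.2]), array([317.2, 243.3])], [array([387. , 259.8]), array([389.1, 220. ])]]
1.5 [[array([321.9, 232.6]), array([320.1, 243.8])], [array([376.5, 259.5]), array([378.3, 219.8])]]
1.57 [[array([323.8, 233. ]), array([322. , 244.1])], [array([369.2, 259.1]), array([370.8, 219.5])]]
```

View pics/w5.png

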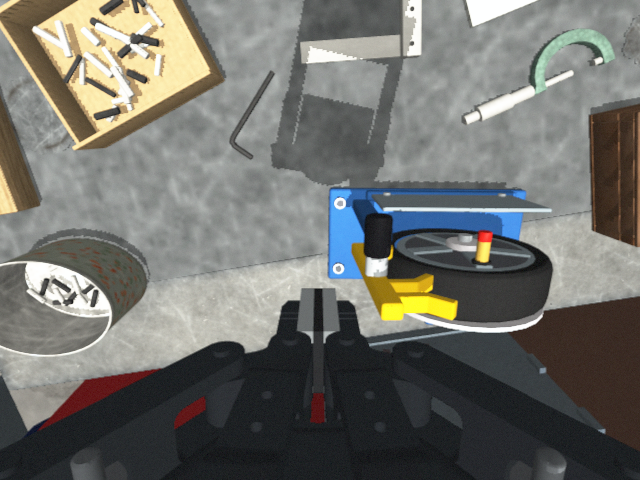

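The peg is at (377,220)–(377,255), which matches the model at lock ≈ 1.5, and the finger is on its -y side. Descend beside it.

Request:
send_rows:
  moves: "0 0 0 0 0 0.2 -1;0 0 0 0 0 0.4 -1;0 0 0 0 0 0.52 -1;0 0 0 0 0 0.52 -1"

```text
time: 19.6
eef_pos: [0.413, -0.0522, 0.193]
tcp_rot: [0.081, 0.997, 0.001, -0.003]
contact_force: [0.0, -0.5, -0.4]
opening: -0.001
finger_force: 0.0
```

Request:
send_rows:
  moves: "0 0 0 0 0.05 -0.03 -1;0 0 0 0 0.1 -0.03 -1;0 0 0 0 0.15 -0.03 -1;0 0 0 0 0.2 -0.03 -1"

```text
time: 20.1
eef_pos: [0.4216, -0.014, 0.2023]
tcp_rot: [0.082, 0.997, -0.0, 0.001]
contact_force: [1.3, -3.3, 0.3]
opening: -0.0
finger_force: 1.2
```

Request:
send_rows:
  moves: "0 0 0 0 0.04 0 -1;0 0 0 0 0.08 0.01 -1;0 0 0 0 0.12 0.02 -1;0 0 0 0 0.12 0.02 -1"

```text
time: 20.6
eef_pos: [0.4243, 0.0103, 0.1969]
tcp_rot: [0.082, 0.997, 0.001, -0.001]
contact_force: [0.0, -0.1, 0.9]
opening: 0.002
finger_force: 0.0
```

```bash
python3 - <<'E'
from h import *
st();print(cap())
c=cam('wrist','w6.png')
for th in(.4,.6,.8,1.,1.2):
  f=th+.2221;print(th,[np.round(proj(c,T((xx,-.085+.0636*np.cos(f),.14+.0636*np.sin(f)))),1) for xx in(-.045,-.07)])
E
```

```text
20.6 tcp stand [-0.0506 -0.0658  0.1969] F [ 0.02 -0.09  0.89]
[(array([440.4, 288.5]), np.int32(364), array([-0.044 , -0.0025,  0.1424]))]
0.4 [array([393.6, 317.3]), array([397.1, 261.7])]
0.6 [array([377.3, 328.3]), array([380.2, 269.7])]
0.8 [array([353.8, 338.1]), array([355.8, 276.9])]
1.0 [array([324.2, 345.8]), array([324.7, 282.6])]
1.2 [array([290.2, 350.3]), array([289. , 285.9])]
```

View pics/w6.png

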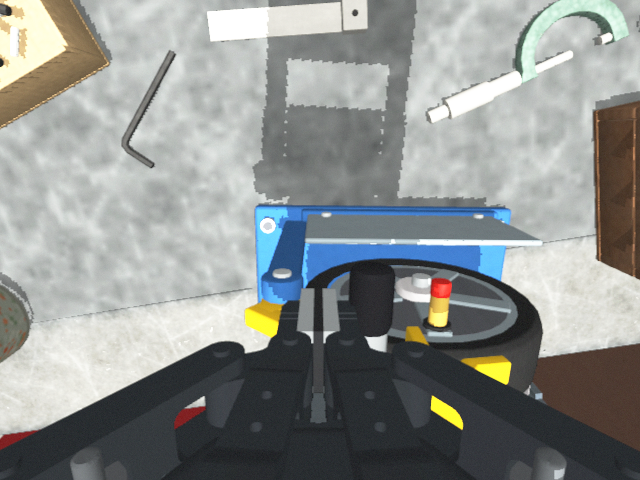

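The peg tip is at (371,270), so lock ≈ 0.67. The stem is at (440,300), still near the top. Next I'll press from above along the arc.

Request:
send_rows:
  moves: "0 0 0 0 0 -0.06 -1;0 0 0 0 0.0 -0.12 -1;0 0 0 0 0.06 -0.12 -1;0 0 0 0 0.115 -0.12 -1;0 0 0 0 0.115 -0.12 -1"

```text
time: 21.32
eef_pos: [0.4283, 0.0329, 0.221]
tcp_rot: [0.081, 0.997, 0.0, -0.0]
contact_force: [0.6, 0.3, -0.2]
opening: -0.0
finger_force: 0.0
```

Request:
send_rows:
  moves: "0 0 0 0 0.015 0.04 -1;0 0 0 0 0.03 0.08 -1;0 0 0 0 0.05 0.11 -1;0 0 0 0 0.065 0.13 -1"

```text
time: 21.82
eef_pos: [0.4318, 0.0489, 0.1982]
tcp_rot: [0.083, 0.996, 0.006, 0.001]
contact_force: [-3.1, 14.8, 13.9]
opening: 0.0
finger_force: 7.9
```

Sideways force means the finger is on the peg's far (+y) shoulder. I'll lift and measure the peg.

Request:
send_rows:
  moves: "0 0 0 0 0 -0.06 -1;0 0 0 0 -0.03 -0.12 -1;0 0 0 0 -0.08 -0.16 -1;0 0 0 0 -0.08 -0.16 -1"

```text
time: 22.32
eef_pos: [0.4283, 0.0278, 0.2281]
tcp_rot: [0.083, 0.997, -0.0, 0.001]
contact_force: [0.0, 0.3, 0.3]
opening: -0.001
finger_force: 0.0
```

```bash
cat >> h.py <<'E'
def peg():
    c=cam('wrist');g=cv2.cvtColor(c['image'],cv2.COLOR_RGB2GRAY)
    for th in np.arange(0,1.6,.1):
        f=th+.2221;u,v=proj(c,T((-.064,-.085+.0636*np.cos(f),.14+.0636*np.sin(f))));u0,_=proj(c,T((-.064,-.0935+.0636*np.cos(f),.14+.0636*np.sin(f))))
        r=u-u0;w=g[int(v),int(u-r*.8):int(u+r*.8)]
        o=g[int(v),[int(u-r*1.4),int(u+r*1.4)]]
        print(round(th,1),int(u),int(v),round(r,1),'in',int(w.mean()),'out',o)
E
python3 - <<'E'
from h import *
st();print(cap());peg()
E
```

```text
22.325 tcp stand [-0.0496 -0.0479  0.2281] F [0.01 0.33 0.27]
[(array([394.8, 265.2]), np.int32(261), array([-0.044 , -0.0021,  0.1419]))]
0.0 362 239 15.6 in 65 out [ 35 118]
0.1 360 242 16.0 in 68 out [ 40 119]
0.2 357 245 16.5 in 59 out [ 32 117]
0.3 352 248 17.0 in 43 out [119  36]
0.4 346 251 17.4 in 43 out [59 40]
0.5 338 254 17.9 in 40 out [35 39]
0.6 329 258 18.3 in 58 out [35 46]
0.7 319 260 18.7 in 70 out [117  49]
0.8 307 263 19.1 in 66 out [179  37]
0.9 294 265 19.4 in 85 out [142  85]
1.0 280 267 19.7 in 114 out [182 116]
1.1 265 269 19.9 in 156 out [132  29]
1.2 250 270 20.1 in 167 out [165 178]
1.3 235 270 20.2 in 167 out [189 158]
1.4 220 270 20.2 in 177 out [196 169]
1.5 205 270 20.1 in 188 out [187 200]
```

```bash
cat >> h.py <<'E'
def bar(n):
    c=cam(n);h=cv2.cvtColor(c['image'],cv2.COLOR_RGB2HSV);m=cv2.inRange(h,(22,170,120),(32,255,255))
    P=[]
    for v,u in np.argwhere(m):
        O,d=ray(c,u,v);A=S(O);B=S(O+d)-A;q=A+B*(-.035-A[0])/B[0]
        if -.13<q[1]<.06 and .1<q[2]<.28: P.append(q[1:])
    P=np.array(P)
    if len(P)<10: print(n,'few',len(P));return
    H,a,b=np.histogram2d(P[:,0],P[:,1],bins=[np.arange(-.13,.07,.01),np.arange(.1,.29,.01)])
    print(n,len(P));print('y from -.13; rows z .28 down to .10');print(H.T[::-1].astype(int))
E
python3 - <<'E'
from h import *
bar('side');bar('wrist')
E
```

```text
side 183
y from -.13; rows z .28 down to .10
[[0 0 0 0 0 0 0 0 0 0 0 0 0 0 0 0 0 0 0]
 [0 0 0 0 0 0 0 0 0 0 0 0 0 0 0 0 0 0 0]
 [0 0 0 0 0 0 0 0 0 0 0 0 0 0 0 0 0 0 0]
 [0 0 0 0 0 0 0 0 0 0 0 0 0 0 0 0 0 0 0]
 [0 0 0 0 0 0 0 0 0 0 0 0 0 0 0 0 0 0 0]
 [0 0 0 0 0 0 0 0 0 0 0 0 0 0 0 0 0 0 0]
 [0 0 0 0 0 0 0 0 0 0 0 0 0 0 0 0 0 0 0]
 [0 0 0 0 0 0 0 0 1 1 0 0 0 0 0 0 0 0 0]
 [0 0 0 0 0 0 3 3 3 6 2 1 0 0 0 0 0 0 0]
 [0 0 0 0 3 4 7 3 3 3 3 5 1 0 0 0 0 0 0]
 [0 1 3 3 6 3 7 4 4 0 0 3 3 1 0 0 0 0 0]
 [0 3 8 4 7 3 6 2 6 3 2 0 0 1 1 0 0 0 0]
 [0 3 6 3 7 1 1 0 0 2 3 3 0 0 0 0 0 0 0]
 [0 4 4 3 1 0 0 0 0 0 0 1 0 0 0 0 0 0 0]
 [0 0 2 3 0 0 0 0 0 0 0 0 0 0 0 0 0 0 0]
 [0 0 0 0 0 0 0 0 0 0 0 0 0 0 0 0 0 0 0]
 [0 0 0 0 0 0 0 0 0 0 0 0 0 0 0 0 0 0 0]
 [0 0 0 0 0 0 0 0 0 0 0 0 0 0 0 0 0 0 0]]
wrist 4799
y from -.13; rows z .28 down to .10
[[  0   0   0   0   0   0   0   0   0   0   0   0   0   0   0   0   0   0
    0]
 [  0   0   0   0   0   0   0   0   0   0   0   0   0   0   0   0   0   0
    0]
 [  0   0   0   0   0   0   0   0   0   0   0   0   0   0   0   0   0   0
    0]
 [  0   0   0   0   0   0 
[... 489 characters left out ...]
   0   0   0 151 179 137 179  65   0   0   0
    0]
 [  0   0   0  16  90 162  97   0   0   0  62 144   6 160 140   0   0   0
    0]
 [  0   0   0  87 149 149 143  42   0   0  29 148   2  21  82   4   0   0
    0]
 [  0   0   0  99 124 116  40   0   0   0   7  93   0   0   0   0   0   0
    0]
 [  0   0   0  59  86  79   0   0   0   0   0   9   0   0   0   0   0   0
    0]
 [  0   0   0   7   0  21   0   0   0   0   0   0   0   0   0   0   0   0
    0]
 [  0   0   0   0   0   0   0   0   0   0   0   0   0   0   0   0   0   0
    0]
 [  0   0   0   0   0   0   0   0   0   0   0   0   0   0   0   0   0   0
    0]
 [  0   0   0   0   0   0   0   0   0   0   0   0   0   0   0   0   0   0
    0]]
```

Bar angle reads ≈ 0.5 rad, which puts the peg at y ≈ -0.037. The fingertip is narrow, so I'll keep it about 5 mm behind the peg's centre.

Request:
send_rows:
  moves: "0 0 0 0 0.015 0.06 -1;0 0 0 0 0.025 0.11 -1;0 0 0 0 0.025 0.11 -1"

```text
time: 22.9
eef_pos: [0.4279, 0.0343, 0.2036]
tcp_rot: [0.082, 0.997, 0.0, -0.002]
contact_force: [0.4, 0.5, -0.5]
opening: 0.001
finger_force: 0.0
```

Request:
send_rows:
  moves: "0 0 0 0 0.015 0.03 -1;0 0 0 0 0.03 0.05 -1;0 0 0 0 0.045 0.07 -1"

```text
time: 23.28
eef_pos: [0.4306, 0.0428, 0.1916]
tcp_rot: [0.082, 0.997, -0.0, 0.0]
contact_force: [-0.1, -1.4, 1.3]
opening: 0.0
finger_force: 0.6
```

Request:
send_rows:
  moves: "0 0 0 0 0.01 0.02 -1;0 0 0 0 0.02 0.04 -1;0 0 0 0 0.025 0.055 -1"

```text
time: 23.65
eef_pos: [0.4317, 0.0479, 0.1823]
tcp_rot: [0.082, 0.997, -0.0, 0.0]
contact_force: [-6.4, 0.7, 16.6]
opening: -0.001
finger_force: 8.2
```

Request:
send_rows:
  moves: "0 0 0 0 0.005 0.015 -1;0 0 0 0 0.005 0.025 -1;0 0 0 0 0.005 0.025 -1"

```text
time: 24.02
eef_pos: [0.4313, 0.0488, 0.1751]
tcp_rot: [0.082, 0.997, 0.0, 0.0]
contact_force: [0.2, 1.3, 1.7]
opening: -0.001
finger_force: 0.8
```

```bash
python3 - <<'E'
from h import *
st();print(cap())
E
```

```text
24.025 tcp stand [-0.0501 -0.0268  0.1751] F [0.2  1.28 1.66]
[(array([373.3, 305.6]), np.int32(439), array([-0.044 , -0.001 ,  0.1422]))]
```

Request:
send_rows:
  moves: "0 0 0 0 0.01 0.007 -1;0 0 0 0 0.015 0.013 -1;0 0 0 0 0.015 0.013 -1"

```text
time: 24.45
eef_pos: [0.4316, 0.0494, 0.1745]
tcp_rot: [0.081, 0.997, -0.004, -0.001]
contact_force: [-6.5, -7.0, 10.6]
opening: -0.003
finger_force: 5.6
```

Firm resistance now. Lift clear and check.

Request:
send_rows:
  moves: "0 0 0 0 -0.01 -0.1 -1;0 0 0 0 -0.03 -0.35 -1;0 0 0 0.2 -0.03 -0.6 -1;0 0 0 0.2 -0.03 -0.6 -1"

```text
time: 24.95
eef_pos: [0.3918, 0.0522, 0.2971]
tcp_rot: [0.082, 0.997, -0.001, 0.004]
contact_force: [0.8, -0.3, -0.2]
opening: 0.004
finger_force: 0.0
```

```bash
python3 - <<'E'
from h import *
st();print(cap());bar('wrist');peg()
for n,p in dict(hubtip=(-.03,0,.095),).items(): pass
c=cam('wrist');h=cv2.cvtColor(c['image'],cv2.COLOR_RGB2HSV);m=cv2.inRange(h,(22,170,120),(32,255,255));p=np.argwhere(m);print(len(p),p.min(0),p.max(0))
for th in(0,.1,.2): print(th,[np.round(proj(c,T((-.035,-.085+a*np.cos(th)-b*np.sin(th),.14+a*np.sin(th)+b*np.cos(th)))),1) for a,b in((.115,.02),(.0,.02))])
E
```

```text
24.95 tcp stand [-0.0897 -0.03    0.2971] F [ 0.8  -0.29 -0.15]
[(array([354.1, 281.8]), np.int32(139), array([-0.044 , -0.0009,  0.1412]))]
wrist 1741
y from -.13; rows z .28 down to .10
[[ 0  0  0  0  0  0  0  0  0  0  0  0  0  0  0  0  0  0  0]
 [ 0  0  0  0  0  0  0  0  0  0  0  0  0  0  0  0  0  0  0]
 [ 0  0  0  0  0  0  0  0  0  0  0  0  0  0  0  0  0  0  0]
 [ 0  0  0  0  0  0  0  0  0  0  0  0  0  0  0  0  0  0  0]
 [ 0  0  0  0  0  0  0  0  0  0  0  0  0  0  0  0  0  0  0]
 [ 0  0  0  0  0  0  0  0  0  0  0  0  0  0  0  0  0  0  0]
 [ 0  0  0  0  0  0  0  0  0  0  0  0  0  0  0  0  0  0  0]
 [ 0  0  0  0  0  0  0  0  0  0  0  0  0  0  0  0  0  0  0]
 [ 0  0  0  0  0  0  0  0  0  0  0  0  0  0  0  0  0  0  0]
 [ 0  0  0  0  0  0  0  0  0  0  0  0  0  0  0  0  0  0  0]
 [ 0  0  0  0 23 28 37 16  0  0  0  0 12 52 52  0  0  0  0]
 [ 0  0  0  4 93 89 81 30  0  0  0  0 23 83 81 12  0  0  0]
 [ 0  0  0 15 66 73 80 45  0  0  0  0 38 78 80 15  0  0  0]
 [ 0  0  0 29 52 58 25 21  8  0  0 28 36 30 50  2  0  0  0]
 [ 0  0  0  1  0  8  0  0  0  0  0 24 21 16 61  2  0  0  0]
 [ 0  0  0  
[... 225 characters left out ...]
8 out [25 79]
0.2 321 273 12.0 in 59 out [25 38]
0.3 317 276 12.3 in 66 out [53 47]
0.4 312 279 12.5 in 56 out [67 58]
0.5 306 282 12.7 in 63 out [23 53]
0.6 299 284 13.0 in 71 out [16 38]
0.7 291 287 13.2 in 62 out [27 59]
0.8 283 289 13.4 in 47 out [140  92]
0.9 273 291 13.5 in 53 out [126  89]
1.0 263 293 13.7 in 90 out [135  25]
1.1 253 294 13.8 in 123 out [183  22]
1.2 243 295 13.8 in 138 out [179 116]
1.3 232 295 13.9 in 160 out [163 127]
1.4 222 295 13.9 in 171 out [157 133]
1.5 212 294 13.8 in 157 out [120 180]
1856 [ 57 235] [319 597]
0 [array([398.7, 309.3]), array([243.2, 308.9])]
0.1 [array([398.3, 316.4]), array([240.5, 308.8])]
0.2 [array([396.1, 323.9]), array([237.9, 308.6])]
```

```bash
python3 - <<'E'
from h import *
c=cam('wrist');h=cv2.cvtColor(c['image'],cv2.COLOR_RGB2HSV);m=cv2.inRange(h,(20,120,70),(34,255,255));m[:240]=0
for u in list(range(234,290,5))+list(range(360,405,4)):
  r=np.where(m[:,u])[0]
  if len(r): print(u,r.min(),r.max(),len(r))
for th in(0,.06,.12):
  print(th,[np.round(proj(c,T((x,-.085+a*np.cos(th)-.02*np.sin(th),.14+a*np.sin(th)+.02*np.cos(th)))),1) for x in(-.035,-.025) for a in(.01,.115)])
E
```

```text
234 299 315 15
239 300 319 20
244 301 319 19
249 300 319 20
254 300 319 20
259 298 319 22
264 304 319 16
269 303 320 18
274 303 320 18
279 303 320 18
284 303 303 1
360 297 320 24
364 298 320 23
368 293 320 28
372 290 320 31
376 289 320 32
380 290 321 29
384 304 321 18
388 310 318 9
0 [array([256.5, 309.7]), array([398.9, 310.1]), array([257.1, 322. ]), array([398.1, 322.4])]
0.06 [array([254.8, 310.1]), array([398.8, 314.3]), array([255.3, 322.3]), array([398. , 326.8])]
0.12 [array([253. , 310.3]), array([398.2, 318.7]), array([253.6, 322.7]), array([397.3, 331.4])]
```

The bar's back edge runs from row 319 to 320.5, which gives an angle of about 0.015 rad. It is level with the fork over the stem, and the robot is clear.

```bash
python3 -c "
from plant import ctrl
print(ctrl.sign_off())"
```

```text
the job is handed in; nothing more can be done
None
```

I rolled the stem to the top and pushed the lock arm down until it measured about 0.015 rad from level, with its fork over the stem; the job is handed in, but sign-off returned no verdict.

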